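Set the lid stop of a cutlery box at the tight spot of its track

ROBOT

A 6-joint arm with a two-finger parallel gripper is mounted at the origin on a cart in front of the work surface, level with it; the furniture and walls round the work are solid. World frame = base frame: x ahead of the robot, y to its left, z up, the work surface at z = 0. Lengths are in mm, angles in rad, forces in N, time in s.
With the tool pointing down it reaches from about 200 to 875 mm from the base axis. Payload 3.4 kg.
Tool frame: the origin (TCP) lies on the centre line of the jaws, within the pads' length; the fingertips stand 19 mm ahead of it and the grasp point (between the pads) is the TCP; z points along the fingers, y is the line along which they close (so a half turn about z gives the same grasp; the last joint's range is limited). The gripper opens to 94 mm and grips with 3 to 60 N. Pads are 16 mm wide; open, the fingers measure 119 mm over their backs; the gripper's body (75 mm by 177 mm) begins 78 mm behind the grasp point.
Start: joints at [1.145, 0.276, 1.505, -0, 1.361, -0.121], TCP at [172.576, 548.526, 224.493] pointing down, gripper open.
Joint ranges: [-2.89, 2.89], [-0.75, 2.08], [0.22, 2.7], [-1.18, 4.32], [0.11, 2.71], [-2.7, 2.7]. Speed limits (rad/s): [2.57, 2.57, 3.14, 3.14, 3.14, 3.14].

INTERFACE

Orientations are given as a rotation vector (axis times angle).
In Python, from rig import robot, read_camera gives the robot as it stands.
- The arm moves only by the tool jog_arm, never from a script. Its argument "moves" is a list of rows, each an object with "delta_pos": the shift along the tool's x, y, z in cm, a list of three; "rot": the turn, a rotation vector about the tool's x, y, z in degrees, a list of three. A call has 1 to 8 rows; each row shifts and turns the commanded pose from where the row before left it, along the tool's axes as they then stand; what a row does not reach is not made up. A row lasts 1/8 s, in which the tool goes at most 62.5 mm and 10.7 degrees, less where a joint would pass 70% of its speed; a pose out of reach is approached as far as the arm can. A call with a gripper value outside its range is refused whole. "claw" is the opening, from -1 (shut) to 1 (fully open), so that 0 is half open, set as the call begins (left out, the last holds). The fingers move at their own pace and stop on an object; "newtons" is the grip in N (left out, the last holds). Time passes only in rows, so rows that do not move let the fingers close. It gives the time, the measured TCP pose, the force, the opening and the grip force at its end, in the units of the state.
- robot.read_state(): the state, without advancing time (a new reading comes with each control period).
- read_camera(name): name is "scene" or "top"; returns a dict with "image" (480x640x3 uint8, blue, green, red), "fx", "fy", "cx", "cy" (pixels), "rvec" (rotation vector, rad) and "tvec" (3), from world to camera coordinates, as OpenCV has them. Camera axes: x right, y down, z forward; pixel columns grow to the right and rows downward; lengths in mm; the calibration is good to about 2 mm. A picture is of the moment at which its call begins. There is no depth.
- robot.finish_job(): hands the job in; it is judged then, once.
The state is a dict: "time_s": time; "qpos": joint angles; "qd": joint speeds; "effort": joint torques, N m; "tool_pos": TCP position; "eef_rot": TCP orientation; "force": force on the tool from outside, world axes, zero at the start; "wrist_torque": the same for the moment, N m; "width": finger opening in mm; "gripper_force": force on a finger pad.
Only numpy, scipy, OpenCV 4.12 (cv2) and the standard library are available. Lean on these libraries where they do the work, as an engineer would, in place of code of your own. Each camera call takes 0.05 s, during which the arm holds its last target. There are 200 camera calls.

TASK

The sliding lid of the cutlery box binds at a tight spot hidden somewhere in its track. Take the lid by its fin and slide it along so that it pushes the loose stop bar ahead of it until the bar is pressed snugly against the tight spot, without forcing it and without touching the bar yourself; then back the lid off so that about 10 mm of clear gap is left between lid and bar, and let go. Leave the things round the box where they are.

Things in the scene. Friction and masses are not known exactly. Their poses are not given: they have to be found in the camera images.
- cutlery_box: open wooden cutlery box, 124 (x) x 400 (y) x 72 (z) mm, fixed to the worktop; origin at the centre of its underside, +y along its length. Two aluminium rails run along its long top edges (their tops 72 mm above the origin); lid and stop bar ride on them along the box's y, the bar on the +y side of the lid. The tight spot is unseen in the rails, further along in +y.
- lid (a joint): slide of the wooden lid along the box's +y, m; 0 with the lid's centre 120 mm to the -y side of the box's centre, at most 0.215. Lid plate 122 (x) x 130 (y) x 8 (z) mm, its top 80.5 mm above the box's underside. It stays where it is left; about 1.5 N moves it.
- lid_fin (a point): centre of the top edge of the upright wooden fin on the lid, 119.5 mm above the worktop; the fin is 50 mm (box x) x 14 mm (box y, grasp it across this) and rises 39 mm above the lid plate. The lid's leading +y edge is 80 mm from the fin's centre; axes as the box's
- lid_edge (a point): middle of the lid's leading (+y) edge, axes as the box's
- bar: grey stop bar across both rails, 122 (x) x 24 (y) x 12 (z) mm; origin at the centre of its underside, axes as the box's. It stays where it is left; about 2 N slides it, so the push on the fin rises by 2 N when the lid meets it. At the tight spot, 30 to 155 mm past its start, resistance grows by about 3 N per mm: press it in with 4 to 10 N, never above 18 N; let go, it stays pressed in.
- bar_face (a point): middle of the bar's face towards the lid (its -y face, 12 mm from its centre), axes as the box's; the clear gap is the distance along the box's y from lid_edge to here
- mill: bystander: small white salt mill with a grey cap, 44 x 44 x 90 mm, upright beyond the box's -y end; origin at the centre of its underside
- lemon: bystander: lemon, 78 x 55 x 56 mm, beyond the box's +y end; origin at the centre of its underside
- timer: bystander: round green and white kitchen timer, 54 x 54 x 41 mm, behind the box; origin at the centre of its underside
- salt_dish: bystander: small open salt dish, 66 x 68 x 30 mm, behind the box; origin at the centre of its underside

How it is judged:
By the outcome, as a careful person would: the job done as asked, in the order asked, and still so for the second after the job is handed in, with the robot touching nothing.
It also fails if it takes over 48 s, if anything falls off the work surface, if the arm or the gripper's body presses on something with over 40 N, if the wrist force passes 120 N, or if a joint passes its speed limit or range.

## Working session

There is one attempt and no reset: what is moved stays moved. The work goes in short steps, Python scripts to look and compute and a tool call to move; the robot and the scene stay as the last step left them, time stands still between calls to the robot, and variables do not carry over. Pictures are saved under pics/ and viewed, at most 10 in all, crops included, and the job is handed in when it is done.

Besides the shell and the picture viewer there is one more tool, called after "Request:" as a command line: name --argument value ..., lists and objects as JSON in quotes. jog_arm: Moves the arm, as the interface text tells. Its arguments: {"type":"object","properties":{"moves":{"type":"array"},"claw":{"type":"number"},"newtons":{"type":"number"}},"required":["moves"]}

```bash
mkdir -p pics; python3 - <<'E'
from rig import robot, read_camera
import cv2,pickle
d={}
for n in("scene","top"):
    c=read_camera(n);d[n]=c;cv2.imwrite(f"pics/{n}0.png",c["image"])
    print(n,c["fx"],c["cx"],c["cy"],c["rvec"],c["tvec"])
pickle.dump(d,open("c0.pkl","wb"))
print(robot.read_state())
E
```

```text
scene 447.7209139168868 323.713321443819 236.33137432725235 [ 2.08903441 -0.57184799  0.31329974] [-439.38734083  242.10534761  664.83125021]
top 592.1710458544527 323.1862873000457 241.54621815392392 [ 2.14850161 -2.05358611  0.23037763] [  -6.4935562   504.19844492 1321.28665906]
{'time_s': 0.1, 'qpos': array([ 1.14502503e+00,  2.76528540e-01,  1.50593265e+00, -2.82502895e-05,
        1.36072923e+00, -1.21047901e-01]), 'qd': array([ 0.00063583, -0.00103322, -0.00347993,  0.00012096,  0.00090836,
       -0.0013328 ]), 'effort': array([ 1.50403943e-03, -4.05452549e+01, -2.37779993e+01,  7.02707400e-02,
        2.98664183e-02, -4.89700176e-05]), 'tool_pos': array([172.36855778, 548.07873762, 223.72250601]), 'eef_rot': array([-4.76737835e-01, -3.10479889e+00,  2.42794642e-03]), 'force': array([-0.44094069,  0.98064323,  0.28794364]), 'wrist_torque': array([-0.01777677, -0.0181534 , -0.00253948]), 'gripper_force': 0.0, 'width': 94.19408975953431}
```

View pics/top0.png

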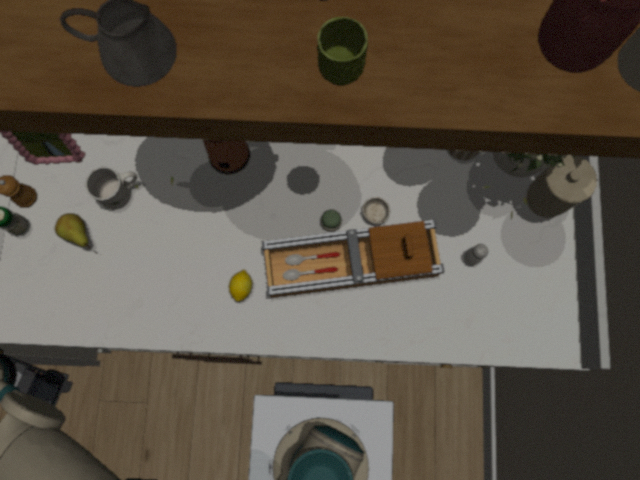

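View pics/scene0.png

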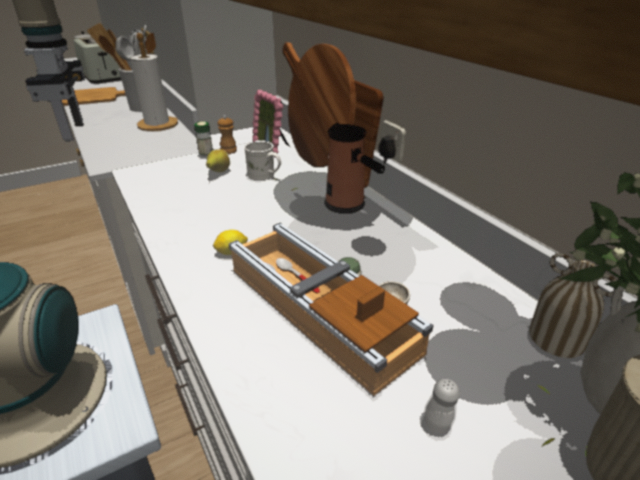

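The top view shows the box from (265,268) to (440,250) with its +y end to the left. The lid is at about (401,250), the fin at (407,247), the bar at (354,258), the lemon at (240,285) and the mill at (476,254). Next I enlarge both views to pick out edges.

```bash
python3 - <<'E'
import cv2,pickle,numpy as np
d=pickle.load(open("c0.pkl","rb"))
a=d["top"]["image"][210:310,255:450]; b=d["scene"]["image"][215:395,225:440]
f=lambda i,k:cv2.convertScaleAbs(cv2.resize(i,None,fx=k,fy=k,interpolation=cv2.INTER_CUBIC),alpha=1.5)
cv2.imwrite("pics/topz.png",f(a,4)); cv2.imwrite("pics/scz.png",f(b,3))
open("h.py","w").write('''
import cv2,numpy as np
def ray(c,u,v):
    R=cv2.Rodrigues(np.array(c["rvec"],float))[0];t=np.array(c["tvec"],float).ravel()
    return -R.T@t, R.T@np.array([(u-c["cx"])/c["fx"],(v-c["cy"])/c["fy"],1.])
def onz(c,u,v,z):
    o,r=ray(c,u,v);return o+r*(z-o[2])/r[2]
def proj(c,P):
    K=np.array([[c["fx"],0,c["cx"]],[0,c["fy"],c["cy"]],[0,0,1.]])
    return cv2.projectPoints(np.array(P,float).reshape(-1,1,3),np.array(c["rvec"],float),np.array(c["tvec"],float),K,None)[0].reshape(-1,2)
''')
E
```

```text
(no output)
```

View pics/topz.png

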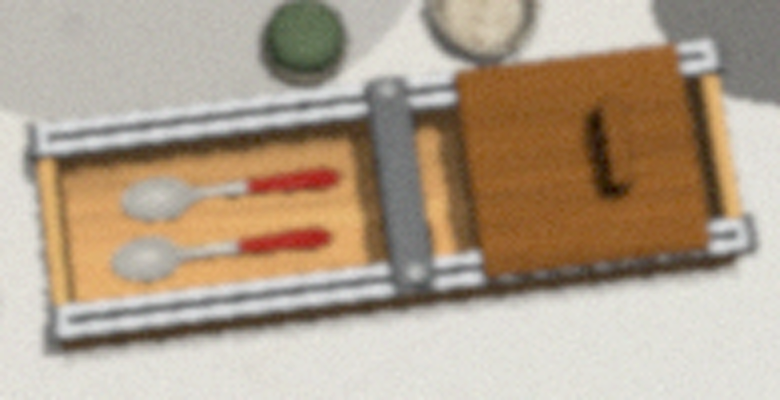

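View pics/scz.png

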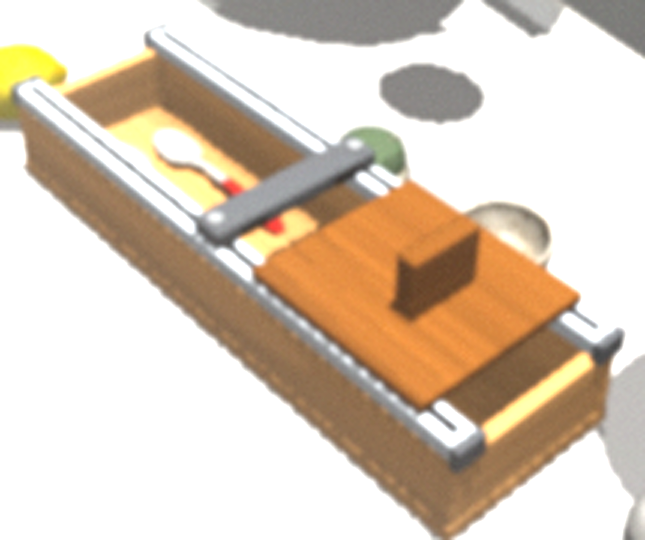

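```bash
python3 - <<'E'
import pickle,numpy as np
from h import *
np.set_printoptions(precision=1,suppress=True)
d=pickle.load(open("c0.pkl","rb"))
T=lambda p,z:np.array([onz(d["top"],255+u/4,210+v/4,z)[:2] for u,v in p])
S=lambda p,z:np.array([onz(d["scene"],225+u/3,215+v/3,z)[:2] for u,v in p])
def rep(n,P):
    # order: +y far, -y far, -y near, +y near
    ax=(P[0]-P[1]+P[3]-P[2]); print(n,P.tolist() and P.ravel(),"ctr",P.mean(0),"yaw of +y from world y deg",np.degrees(np.arctan2(-ax[0],ax[1])), "len",np.linalg.norm(P[0]-P[1]),np.linalg.norm(P[1]-P[2]))
rep("lidT",T([(457,73),(676,46),(708,246),(487,277)],80.5))
rep("lidS",S([(408,182),(578,297),(427,402),(255,268)],80.5))
rep("barT",T([(367,85),(407,80),(432,280),(392,290)],84))
rep("barS",S([(352,142),(378,158),(217,240),(198,222)],84))
rep("boxT",T([(36,127),(715,40),(752,245),(55,340)],72))
rep("boxS",S([(155,33),(618,335),(465,450),(20,90)],72))
# fin top in scene
rep("finS",S([(463,218),(478,228),(413,262),(400,252)],119.5))
E
```

```text
lidT [ 534.6  -88.2  556.3 -213.7  440.3 -232.7  417.  -108.4] ctr [ 487.1 -160.8] yaw of +y from world y deg 10.225229909249016 len 127.36886021778527 117.51668777424912
lidS [ 533.6  -89.5  555.  -214.9  444.6 -234.2  420.2 -109.2] ctr [ 488.3 -162. ] yaw of +y from world y deg 10.363276836268067 len 127.20008980864345 112.07980127748185
barT [524.3 -36.8 528.3 -59.5 413.3 -77.3 406.6 -55.1] ctr [468.1 -57.2] yaw of +y from world y deg 13.324330791213375 len 23.10507300305379 116.3315797209076
barS [524.  -43.8 528.7 -65.1 411.5 -82.2 409.5 -63.3] ctr [468.4 -63.6] yaw of +y from world y deg 9.395822968175088 len 21.816217123336912 118.48516125570205
boxT [ 493.8  152.1  563.2 -237.7  443.6 -259.2  371.5  133.1] ctr [468.  -52.9] yaw of +y from world y deg 10.253542117406983 len 395.87267491224014 121.55405983264878
boxS [ 483.6  147.4  560.9 -240.7  447.6 -261.3  376.7  128.1] ctr [467.2 -56.6] yaw of +y from world y deg 10.799870657647133 len 395.7390112713302 115.14783571354597
finS [ 511.1 -168.8  513.  -179.2  469.2 -183.7  467.9 -174.2] ctr [ 490.3 -176.5] yaw of +y from world y deg 9.085928547083041 len 10.53616404166776 43.984232227740705
```

Request:
jog_arm --moves '[{"delta_pos": [-4,-4.5,0],"rot": [0,0,0]},{"delta_pos": [-4,-4.5,0],"rot": [0,0,0]},{"delta_pos": [-4,-4.5,0],"rot": [0,0,0]},{"delta_pos": [-4,-4.5,0],"rot": [0,0,0]},{"delta_pos": [-4,-4.5,0],"rot": [0,0,0]},{"delta_pos": [-4,-4.5,0],"rot": [0,0,0]},{"delta_pos": [-4,-4.5,0],"rot": [0,0,0]},{"delta_pos": [-4,-4.5,0],"rot": [0,0,0]}]' --claw 0.1 --newtons 5

```text
time_s: 1.1
tool_pos: [370.1, 107.3, 224.5]
eef_rot: [0.477, 3.105, 0.001]
force: [0.6, 0.3, -0.2]
width: 51.6
gripper_force: 0.0
```

Request:
jog_arm --moves '[{"delta_pos": [-4,-4.7,0],"rot": [0,0,0]},{"delta_pos": [-4,-4.7,0],"rot": [0,0,0]},{"delta_pos": [-4,-4.7,0],"rot": [0,0,0]},{"delta_pos": [-4,-4.7,0],"rot": [0,0,0]},{"delta_pos": [-4,-4.7,0],"rot": [0,0,0]},{"delta_pos": [0,0,1.5],"rot": [0,0,-9.3]},{"delta_pos": [0,0,1.5],"rot": [0,0,-9.3]},{"delta_pos": [0,0,1.5],"rot": [0,0,-9.3]}]'

```text
time_s: 2.1
tool_pos: [489.7, -175.3, 178.4]
eef_rot: [0.293, -3.127, -0.001]
force: [-0.4, 0.0, 1.3]
width: 51.4
gripper_force: 0.0
```

```bash
python3 - <<'E'
from rig import robot, read_camera
import cv2,numpy as np
c=read_camera("scene")
i=cv2.convertScaleAbs(cv2.resize(c["image"][180:400,230:460],None,fx=2.5,fy=2.5,interpolation=cv2.INTER_CUBIC),alpha=1.4)
cv2.imwrite("pics/s1.png",i)
s=robot.read_state();R=cv2.Rodrigues(s["eef_rot"])[0]
print(s["time_s"],s["tool_pos"],R[:,1],R[:,0],R[:,2],s["force"],s["width"],s["qpos"])
E
```

```text
2.15 [ 488.51012659 -174.59636502  176.52402224] [-0.18917387  0.98193868  0.00311199] [-0.98193386 -0.18918517  0.00385705] [-0.00437613  0.00232611 -0.99998772] [-0.35667571  0.20214328 -0.69688542] 51.50211176232493 [-4.77476151e-01  2.27150650e-01  1.69721697e+00  5.84703520e-05
  1.22218069e+00 -2.23862028e+00]
```

View pics/s1.png

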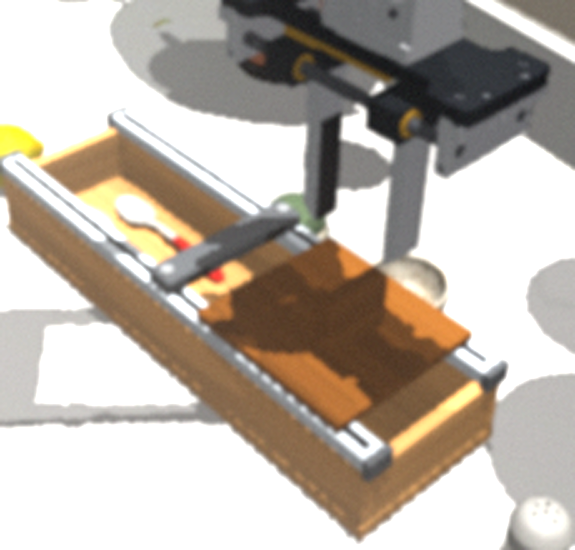

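The view shows the fingers open above the fin, straddling it and aligned with the box, with the bar clear ahead. Now down.

Request:
jog_arm --moves '[{"delta_pos": [0,0,2.5],"rot": [0,0,0.4]},{"delta_pos": [0,0,2.5],"rot": [0,0,0]},{"delta_pos": [0,0,1.5],"rot": [0,0,0]},{"delta_pos": [0,0,0.5],"rot": [0,0,0]},{"delta_pos": [0,0,0],"rot": [0,0,0]}]'

```text
time_s: 2.78
tool_pos: [490.3, -175.2, 109.6]
eef_rot: [-0.274, 3.129, -0.0]
force: [-0.6, -0.2, 0.3]
width: 51.8
gripper_force: 0.0
```

Request:
jog_arm --moves '[{"delta_pos": [0,0,0],"rot": [0,0,0]},{"delta_pos": [0,0,0],"rot": [0,0,0]},{"delta_pos": [0,0,0],"rot": [0,0,0]},{"delta_pos": [0,0,0],"rot": [0,0,0]}]' --claw -1 --newtons 6

```text
time_s: 3.28
tool_pos: [490.1, -175.0, 109.6]
eef_rot: [-0.275, 3.129, 0.0]
force: [-0.5, 3.1, 0.9]
width: 15.1
gripper_force: 0.5
```

Request:
jog_arm --moves '[{"delta_pos": [0,0,0],"rot": [0,0,0]},{"delta_pos": [0,0,0],"rot": [0,0,0]}]'

```text
time_s: 3.52
tool_pos: [490.1, -175.0, 109.6]
eef_rot: [-0.275, 3.129, 0.001]
force: [-1.1, 1.5, 1.5]
width: 14.1
gripper_force: 6.0
```

Request:
jog_arm --moves '[{"delta_pos": [0,0.3,0],"rot": [0,0,0]},{"delta_pos": [0,0.3,0],"rot": [0,0,0]},{"delta_pos": [0,0.3,0],"rot": [0,0,0]},{"delta_pos": [0,0.3,0],"rot": [0,0,0]},{"delta_pos": [0,0.3,0],"rot": [0,0,0]}]'

```text
time_s: 4.15
tool_pos: [487.5, -160.2, 109.6]
eef_rot: [-0.275, 3.129, -0.0]
force: [-0.5, -1.7, 1.9]
width: 14.3
gripper_force: 6.0
```

Request:
jog_arm --moves '[{"delta_pos": [0,0.3,0],"rot": [0,0,0]}]'

```text
time_s: 4.28
tool_pos: [486.9, -157.2, 109.6]
eef_rot: [-0.275, 3.129, -0.0]
force: [-1.1, -1.4, 3.5]
width: 14.4
gripper_force: 6.0
```

Request:
jog_arm --moves '[{"delta_pos": [0,0.3,0],"rot": [0,0,0]}]'

```text
time_s: 4.4
tool_pos: [486.4, -154.3, 109.6]
eef_rot: [-0.275, 3.129, -0.0]
force: [-0.4, -1.8, 3.8]
width: 14.3
gripper_force: 6.0
```

Request:
jog_arm --moves '[{"delta_pos": [0,0.3,0],"rot": [0,0,0]}]'

```text
time_s: 4.53
tool_pos: [485.9, -151.3, 109.6]
eef_rot: [-0.275, 3.129, -0.0]
force: [-1.1, -1.6, 2.9]
width: 14.1
gripper_force: 6.0
```

Request:
jog_arm --moves '[{"delta_pos": [0,0.3,0],"rot": [0,0,0]}]'

```text
time_s: 4.65
tool_pos: [485.4, -148.4, 109.6]
eef_rot: [-0.275, 3.129, -0.0]
force: [-1.8, -0.6, 3.1]
width: 13.9
gripper_force: 6.0
```

Request:
jog_arm --moves '[{"delta_pos": [0,0.3,0],"rot": [0,0,0]}]'

```text
time_s: 4.78
tool_pos: [485.0, -145.9, 109.6]
eef_rot: [-0.275, 3.129, -0.002]
force: [-0.7, -3.4, 3.4]
width: 13.9
gripper_force: 6.0
```

Request:
jog_arm --moves '[{"delta_pos": [0,0.3,0],"rot": [0,0,0]}]'

```text
time_s: 4.9
tool_pos: [484.5, -143.0, 109.6]
eef_rot: [-0.275, 3.129, -0.002]
force: [-1.1, -4.3, 4.1]
width: 14.1
gripper_force: 6.0
```

Request:
jog_arm --moves '[{"delta_pos": [0,0.3,0],"rot": [0,0,0]}]'

```text
time_s: 5.03
tool_pos: [483.9, -139.8, 109.6]
eef_rot: [-0.275, 3.129, -0.001]
force: [0.1, -3.5, 3.6]
width: 14.0
gripper_force: 6.0
```

Request:
jog_arm --moves '[{"delta_pos": [0,0.3,0],"rot": [0,0,0]}]'

```text
time_s: 5.15
tool_pos: [483.3, -136.8, 109.6]
eef_rot: [-0.275, 3.129, -0.001]
force: [-2.0, -3.9, 4.4]
width: 13.8
gripper_force: 6.0
```

Request:
jog_arm --moves '[{"delta_pos": [0,0.3,0],"rot": [0,0,0]}]'

```text
time_s: 5.28
tool_pos: [482.8, -133.7, 109.6]
eef_rot: [-0.275, 3.129, -0.0]
force: [-1.7, -4.1, 4.5]
width: 14.1
gripper_force: 6.0
```

Request:
jog_arm --moves '[{"delta_pos": [0,0.3,0],"rot": [0,0,0]},{"delta_pos": [0,0.3,0],"rot": [0,0,0]},{"delta_pos": [0,0.3,0],"rot": [0,0,0]},{"delta_pos": [0,0.3,0],"rot": [0,0,0]},{"delta_pos": [0,0.2,0],"rot": [0,0,0]}]' --newtons 4.5

```text
time_s: 5.9
tool_pos: [480.3, -119.7, 109.6]
eef_rot: [-0.275, 3.129, -0.0]
force: [-0.9, -3.9, 5.2]
width: 14.0
gripper_force: 4.5
```

Request:
jog_arm --moves '[{"delta_pos": [0,0,0],"rot": [0,0,0]}]'

```text
time_s: 6.02
tool_pos: [480.3, -119.5, 109.6]
eef_rot: [-0.275, 3.129, 0.001]
force: [-1.6, -3.1, 6.2]
width: 13.8
gripper_force: 4.5
```

Request:
jog_arm --moves '[{"delta_pos": [0,0.3,0],"rot": [0,0,0]}]'

```text
time_s: 6.15
tool_pos: [479.8, -117.0, 109.6]
eef_rot: [-0.275, 3.129, -0.0]
force: [-1.0, -3.8, 5.6]
width: 13.9
gripper_force: 4.5
```

Request:
jog_arm --moves '[{"delta_pos": [0,0.3,0],"rot": [0,0,0]}]'

```text
time_s: 6.28
tool_pos: [479.3, -113.9, 109.6]
eef_rot: [-0.275, 3.129, -0.0]
force: [-1.0, -3.7, 4.2]
width: 14.1
gripper_force: 4.5
```

Request:
jog_arm --moves '[{"delta_pos": [0,0.3,0],"rot": [0,0,0]}]'

```text
time_s: 6.4
tool_pos: [478.8, -110.9, 109.6]
eef_rot: [-0.275, 3.129, -0.0]
force: [-0.1, -4.7, 5.8]
width: 13.9
gripper_force: 4.5
```

Request:
jog_arm --moves '[{"delta_pos": [0,0.15,0],"rot": [0,0,0]}]'

```text
time_s: 6.52
tool_pos: [478.5, -109.4, 109.6]
eef_rot: [-0.275, 3.129, 0.0]
force: [-1.5, -3.5, 5.2]
width: 13.8
gripper_force: 4.5
```

Request:
jog_arm --moves '[{"delta_pos": [0,0.3,0],"rot": [0,0,0]}]'

```text
time_s: 6.65
tool_pos: [478.0, -106.6, 109.6]
eef_rot: [-0.275, 3.129, -0.0]
force: [-0.8, -3.8, 4.4]
width: 14.4
gripper_force: 4.5
```

Request:
jog_arm --moves '[{"delta_pos": [0,0.3,0],"rot": [0,0,0]}]'

```text
time_s: 6.78
tool_pos: [477.5, -103.5, 109.6]
eef_rot: [-0.275, 3.129, -0.0]
force: [-0.8, -3.9, 5.3]
width: 13.9
gripper_force: 4.5
```

Request:
jog_arm --moves '[{"delta_pos": [0,0.3,0],"rot": [0,0,0]}]'

```text
time_s: 6.9
tool_pos: [477.0, -100.6, 109.6]
eef_rot: [-0.275, 3.129, -0.0]
force: [-0.9, -3.7, 5.5]
width: 13.7
gripper_force: 4.5
```

Request:
jog_arm --moves '[{"delta_pos": [0,0.3,0],"rot": [0,0,0]}]'

```text
time_s: 7.02
tool_pos: [476.4, -97.6, 109.5]
eef_rot: [-0.275, 3.129, -0.0]
force: [-0.6, -3.3, 5.2]
width: 14.3
gripper_force: 4.5
```

Request:
jog_arm --moves '[{"delta_pos": [0,0.3,0],"rot": [0,0,0]}]'

```text
time_s: 7.15
tool_pos: [475.9, -94.6, 109.5]
eef_rot: [-0.275, 3.129, -0.0]
force: [-0.5, -4.8, 4.3]
width: 13.8
gripper_force: 4.5
```

Request:
jog_arm --moves '[{"delta_pos": [0,0.25,0],"rot": [0,0,0]}]'

```text
time_s: 7.28
tool_pos: [475.5, -92.2, 109.6]
eef_rot: [-0.275, 3.129, -0.0]
force: [-0.5, -3.4, 5.2]
width: 13.9
gripper_force: 4.5
```

Request:
jog_arm --moves '[{"delta_pos": [0,0.3,0],"rot": [0,0,0]}]'

```text
time_s: 7.4
tool_pos: [474.9, -89.3, 109.6]
eef_rot: [-0.275, 3.129, -0.0]
force: [-0.4, -4.0, 5.0]
width: 14.0
gripper_force: 4.5
```

Request:
jog_arm --moves '[{"delta_pos": [0,0.3,0],"rot": [0,0,0]}]'

```text
time_s: 7.52
tool_pos: [474.4, -86.3, 109.6]
eef_rot: [-0.275, 3.129, -0.0]
force: [-0.4, -3.9, 4.9]
width: 14.2
gripper_force: 4.5
```

Request:
jog_arm --moves '[{"delta_pos": [0,0.3,0],"rot": [0,0,0]}]'

```text
time_s: 7.65
tool_pos: [474.0, -83.9, 109.6]
eef_rot: [-0.276, 3.129, -0.002]
force: [-1.0, -6.9, 3.4]
width: 13.7
gripper_force: 4.5
```

Contact with the tight spot. I'll let it settle.

Request:
jog_arm --moves '[{"delta_pos": [0,0,0],"rot": [0,0,0]}]'

```text
time_s: 7.78
tool_pos: [473.9, -83.7, 109.5]
eef_rot: [-0.276, 3.129, -0.002]
force: [-0.1, -5.6, 5.6]
width: 14.1
gripper_force: 4.5
```

Request:
jog_arm --moves '[{"delta_pos": [0,0.08,0],"rot": [0,0,0]},{"delta_pos": [0,0,0],"rot": [0,0,0]}]'

```text
time_s: 8.02
tool_pos: [474.0, -83.7, 109.6]
eef_rot: [-0.276, 3.129, -0.004]
force: [-1.3, -7.3, 3.8]
width: 14.0
gripper_force: 4.5
```

Request:
jog_arm --moves '[{"delta_pos": [0,0.07,0],"rot": [0,0,0]},{"delta_pos": [0,0,0],"rot": [0,0,0]}]' --newtons 8

```text
time_s: 8.28
tool_pos: [473.9, -83.4, 109.6]
eef_rot: [-0.276, 3.129, -0.005]
force: [-1.0, -8.2, 4.1]
width: 14.2
gripper_force: 8.0
```

Request:
jog_arm --moves '[{"delta_pos": [0,0,0],"rot": [0,0,0]}]'

```text
time_s: 8.4
tool_pos: [473.9, -83.4, 109.6]
eef_rot: [-0.276, 3.129, -0.004]
force: [-1.0, -7.7, 4.9]
width: 14.1
gripper_force: 8.0
```

Request:
jog_arm --moves '[{"delta_pos": [0,0.06,0],"rot": [0,0,0]},{"delta_pos": [0,0,0],"rot": [0,0,0]}]'

```text
time_s: 8.65
tool_pos: [473.9, -83.1, 109.6]
eef_rot: [-0.276, 3.129, -0.006]
force: [-0.2, -9.1, 3.7]
width: 13.9
gripper_force: 8.0
```

Request:
jog_arm --moves '[{"delta_pos": [0,-0.3,0],"rot": [0,0,0]},{"delta_pos": [0,-0.3,0],"rot": [0,0,0]},{"delta_pos": [0,-0.3,0],"rot": [0,0,0]},{"delta_pos": [0,-0.25,0],"rot": [0,0,0]},{"delta_pos": [0,0,0],"rot": [0,0,0]},{"delta_pos": [0,0,0],"rot": [0,0,0]}]'

```text
time_s: 9.4
tool_pos: [475.3, -91.2, 109.5]
eef_rot: [-0.274, 3.13, 0.005]
force: [-1.1, -0.1, 6.2]
width: 14.0
gripper_force: 8.0
```

```bash
python3 - <<'E'
from rig import robot, read_camera
import cv2,numpy as np
c=read_camera("scene")
i=cv2.convertScaleAbs(cv2.resize(c["image"][190:350,230:420],None,fx=3.5,fy=3.5,interpolation=cv2.INTER_CUBIC),alpha=1.5)
cv2.imwrite("pics/s2.png",i)
s=robot.read_state();print(s["tool_pos"],s["eef_rot"],s["force"])
E
```

```text
[475.24021224 -91.15463591 109.49089724] [-0.27372899  3.12963351  0.00470963] [-0.45192066  0.38701587  5.47826601]
```

View pics/s2.png

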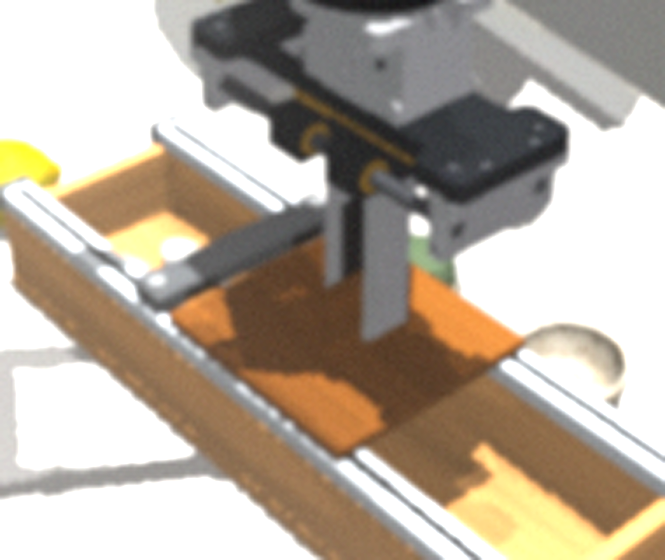

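The view shows a narrow gap between the lid's edge (about (175,310)) and the bar at (160,290). The TCP moved back only 8.2 mm, so I'll settle and then correct.

Request:
jog_arm --moves '[{"delta_pos": [0,0,0],"rot": [0,0,0]},{"delta_pos": [0,0,0],"rot": [0,0,0]}]'

```text
time_s: 9.7
tool_pos: [475.3, -91.1, 109.5]
eef_rot: [-0.274, 3.13, 0.005]
force: [0.3, 0.8, 5.3]
width: 13.9
gripper_force: 8.0
```

Request:
jog_arm --moves '[{"delta_pos": [0,-0.17,0],"rot": [0,0,0]},{"delta_pos": [0,0,0],"rot": [0,0,0]},{"delta_pos": [0,0,0],"rot": [0,0,0]}]'

```text
time_s: 10.07
tool_pos: [475.5, -92.6, 109.5]
eef_rot: [-0.274, 3.13, 0.005]
force: [-0.3, 0.5, 6.8]
width: 14.4
gripper_force: 8.0
```

Request:
jog_arm --moves '[{"delta_pos": [0,-0.04,0],"rot": [0,0,0]},{"delta_pos": [0,0,0],"rot": [0,0,0]}]'

```text
time_s: 10.32
tool_pos: [475.6, -92.9, 109.5]
eef_rot: [-0.274, 3.13, 0.006]
force: [-1.2, 1.6, 6.7]
width: 14.0
gripper_force: 8.0
```

Request:
jog_arm --moves '[{"delta_pos": [0,0,0],"rot": [0,0,0]},{"delta_pos": [0,0,0],"rot": [0,0,0]},{"delta_pos": [0,0,0],"rot": [0,0,0]},{"delta_pos": [0,0,0],"rot": [0,0,0]}]' --claw 0

```text
time_s: 10.82
tool_pos: [475.7, -94.7, 109.2]
eef_rot: [0.275, -3.129, -0.001]
force: [-1.0, 0.2, -0.2]
width: 46.2
gripper_force: 0.0
```

Request:
jog_arm --moves '[{"delta_pos": [0,0,-1.5],"rot": [0,0,0]},{"delta_pos": [0,0,-3],"rot": [0,0,0]},{"delta_pos": [0,0,-4],"rot": [0,0,0]},{"delta_pos": [0,-4,-3],"rot": [0,0,0]},{"delta_pos": [0,-5,0],"rot": [0,0,0]},{"delta_pos": [0,-5,0],"rot": [0,0,0]},{"delta_pos": [0,-5,0],"rot": [0,0,0]}]'

```text
time_s: 11.7
tool_pos: [509.1, -283.4, 224.5]
eef_rot: [-0.274, 3.129, 0.0]
force: [0.5, -0.4, 0.6]
width: 46.8
gripper_force: 0.0
```

```bash
python3 - <<'E'
from rig import robot, read_camera
import cv2,numpy as np
c=read_camera("top");e=read_camera("scene")
f=lambda i,k:cv2.convertScaleAbs(cv2.resize(i,None,fx=k,fy=k,interpolation=cv2.INTER_CUBIC),alpha=1.6)
cv2.imwrite("pics/t3.png",f(c["image"][205:305,225:420],4))
cv2.imwrite("pics/s3.png",f(e["image"][215:365,225:425],4))
import pickle;pickle.dump({"top":c,"scene":e},open("c3.pkl","wb"))
s=robot.read_state();print(s["time_s"],s["tool_pos"],s["force"],s["width"])
E
```

```text
11.8 [ 509.68242382 -286.87085105  223.65155549] [-0.43345846  0.83782176 -0.63939929] 46.74671085833114
```

View pics/t3.png

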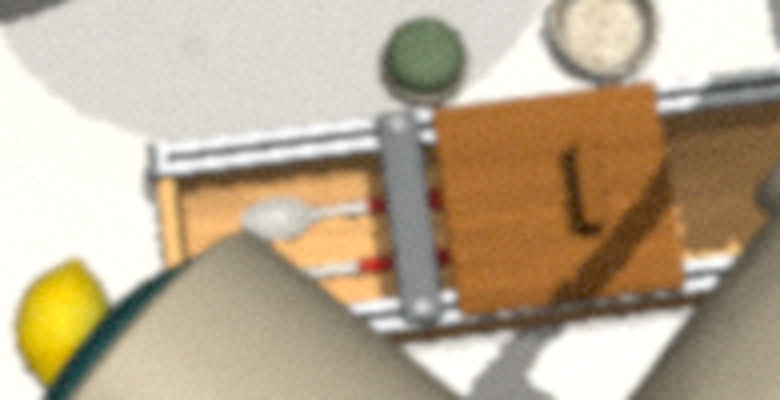

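View pics/s3.png

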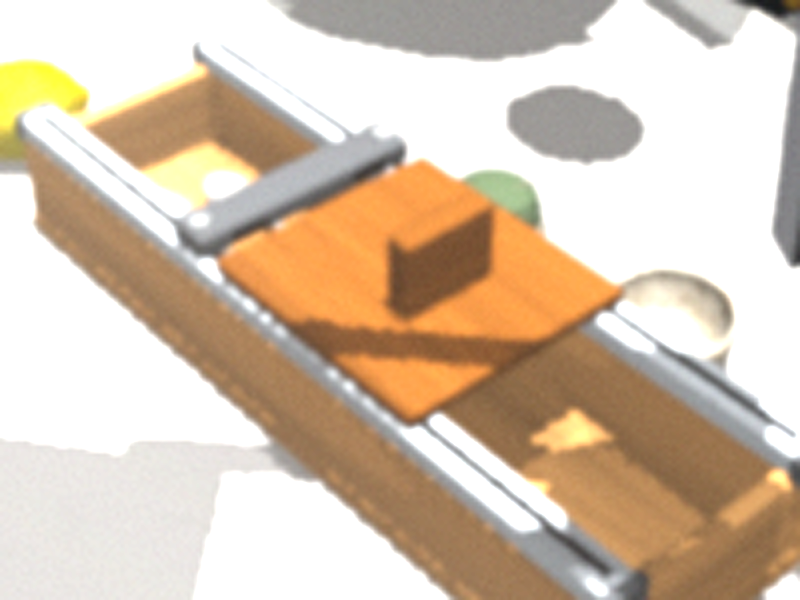

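The bar is at about (408,215) in the top crop, with the lid's edge at u≈448 and a clear gap between them. The bystanders look unmoved. One numeric check of the gap follows.

```bash
python3 - <<'E'
import pickle
from h import *
np.set_printoptions(precision=1,suppress=True,linewidth=150)
c=pickle.load(open("c3.pkl","rb"))
a=np.radians(10.15);Y=np.array([-np.sin(a),np.cos(a)]);X=np.array([np.cos(a),np.sin(a)])
F=np.array([475.6,-92.9]) # fin
for n,xs in(("top",np.arange(-40,41,2.)),("scene",np.arange(-40,41,2.))):
    hsv=cv2.cvtColor(c[n]["image"],cv2.COLOR_BGR2HSV).astype(np.float32);bgr=c[n]["image"].astype(np.float32)
    for z in(80.5,84.):
        y=np.arange(60,130,1.)
        P=np.array([[*(F+X*x+Y*t),z] for t in y for x in xs]);uv=proj(c[n],P).astype(np.float32)
        g=lambda im:cv2.remap(im,uv[:,0].reshape(1,-1),uv[:,1].reshape(1,-1),cv2.INTER_CUBIC).reshape(len(y),len(xs),-1)
        m=np.median(g(bgr),1);print(n,z)
        for k in range(0,70,2):print(int(y[k]),m[k].astype(int),end=' | ')
        print()
E
```

```text
top 80.5
60 [ 31  66 105] | 62 [ 31  68 105] | 64 [ 31  67 106] | 66 [ 31  67 105] | 68 [ 30  67 105] | 70 [ 30  67 105] | 72 [ 30  67 105] | 74 [ 31  67 105] | 76 [ 29  65 101] | 78 [27 58 91] | 80 [27 52 80] | 82 [30 52 74] | 84 [32 50 72] | 86 [40 52 70] | 88 [55 59 67] | 90 [71 72 74] | 92 [82 82 81] | 94 [86 85 84] | 96 [87 87 86] | 98 [87 87 86] | 100 [86 87 86] | 102 [87 87 85] | 104 [86 86 85] | 106 [85 85 84] | 108 [80 80 79] | 110 [68 69 72] | 112 [52 59 67] | 114 [40 55 72] | 116 [36 54 75] | 118 [37 58 82] | 120 [43 66 93] | 122 [ 56  84 115] | 124 [ 68 101 132] | 126 [ 73 112 141] | 128 [ 73 112 142] | 
top 84.0
60 [ 31  67 105] | 62 [ 31  67 105] | 64 [ 31  67 105] | 66 [ 30  68 105] | 68 [ 30  67 105] | 70 [ 30  67 105] | 72 [ 30  67 106] | 74 [ 30  67 105] | 76 [ 30  65 102] | 78 [27 59 93] | 80 [27 52 81] | 82 [30 51 75] | 84 [30 49 72] | 86 [39 52 67] | 88 [53 58 67] | 90 [70 71 72] | 92 [81 81 81] | 94 [85 85 84] | 96 [87 87 85] | 98 [87 87 86] | 100 [86 86 85] | 102 [87 87 85] | 104 [86 86 85] | 106 [85 85 84] | 108 [81 80 79] | 110 [69 71 72] | 112 [52 59 67] | 1
[... 794 characters left out ...]
136] | 128 [ 98 113 137] | 
scene 84.0
60 [ 50 103 163] | 62 [ 50 103 164] | 64 [ 50 103 164] | 66 [ 50 103 164] | 68 [ 50 103 164] | 70 [ 50 104 165] | 72 [ 52 102 162] | 74 [ 56  96 148] | 76 [ 59  83 120] | 78 [52 67 88] | 80 [52 58 65] | 82 [55 56 59] | 84 [63 63 64] | 86 [76 75 75] | 88 [93 92 92] | 90 [108 106 105] | 92 [117 115 113] | 94 [120 118 116] | 96 [121 118 116] | 98 [120 118 116] | 100 [120 118 116] | 102 [120 117 116] | 104 [120 117 116] | 106 [119 117 117] | 108 [115 116 118] | 110 [109 113 124] | 112 [104 117 125] | 114 [ 98 125 125] | 116 [100 123 139] | 118 [ 98 122 144] | 120 [ 96 120 141] | 122 [ 93 123 135] | 124 [ 94 120 137] | 126 [ 94 125 134] | 128 [ 93 122 139] |
```

The top view puts the lid's edge at about 79 mm and the bar's face at about 88.5 mm from the fin. That gives a gap of 9.5–10 mm, which agrees with the 9.9 mm the arm backed off after contact.

```bash
python3 -c "
from rig import robot
print(robot.finish_job())"
```

```text
the job is handed in; nothing more can be done
None
```

I slid the lid until the bar was pressed into the tight spot, with about 9 N on the fin (roughly 7 N on the bar). I then backed the lid off to a gap of about 10 mm, let go and handed the job in at about 12 s. I did not see any bystander move.

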